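# Set up four parts for a measuring run

## Robot

A 6-joint arm with a two-finger parallel gripper is mounted at the origin on a cart in front of the work surface, level with it; the furniture and walls round the work are solid. World frame = base frame: x ahead of the robot, y to its left, z up, the work surface at z = 0. Lengths are in m, angles in rad, forces in N, time in s.
With the tool pointing down it reaches from about 0.325 to 0.775 m from the base axis. Payload 5.5 kg.
Tool frame: the origin (TCP) lies on the centre line of the jaws, within the pads' length; the fingertips stand 8 mm ahead of it and the grasp point (between the pads) lies 11 mm behind it; z points along the fingers, y is the line along which they close (so a half turn about z gives the same grasp; the last joint's range is limited). The gripper opens to 85 mm and grips with 20 to 120 N. Pads are 22 mm wide; open, the fingers measure 114 mm over their backs; the gripper's body (76 mm by 85 mm) begins 54 mm behind the grasp point. The pads swing forward as they close: fully open they stand 13 mm farther back than shut.
Start: joints at [1.076, 0.091, 1.231, -0, 1.82, -0.057], TCP at [0.254, 0.543, 0.239] pointing down, gripper open.
Joint ranges: [-2.87, 2.87], [-0.86, 2.18], [0.17, 2.46], [-1.51, 4.65], [0.06, 2.69], [-2.65, 2.65]. Speed limits (rad/s): [2.57, 2.57, 3.01, 3.14, 3.14, 3.14].

## Interface

Orientations are given as a unit quaternion [w, x, y, z].
In Python, from bench import env gives the robot as it stands.
- The arm moves only by the shell command python3 -m inch 'ROWS' [FORCE]. ROWS is JSON, a list of rows, each a list of 5 numbers: the opening, from 0 (shut) to 1 (fully open), then the shift along the tool's x, y, z in m, then the turn about the tool's z in degrees. A call has exactly 8 rows; each row shifts and turns the commanded pose from where the row before left it, along the tool's axes as they then stand; what a row does not reach is not made up. A row lasts 1/8 s, in which the tool goes at most 62.5 mm and 10.7 degrees, less where a joint would pass 70% of its speed; a pose out of reach is approached as far as the arm can. A call is refused whole if a number of a shift passes 0.0625 or a number of a turn 10.7, either way. A call with a gripper value outside its range is refused whole. The fingers move at their own pace and stop on an object; FORCE is the grip in N (left out, the last holds). Time passes only in rows, so rows that do not move let the fingers close, or fill a call up. It gives the time, the measured TCP pose, the force, the opening and the grip force at its end, in the units of the state.
- env.observe(): the state, without advancing time (a new reading comes with each control period).
- env.get_image(name): name is "side" or "top" or "wrist"; returns (picture, depth): 400x640x3 uint8, blue, green, red; 400x640 float32, m along the optical axis (not along the pixel's ray), 0 where there is no reading.
- env.get_calibration(name): a dict with "fx", "fy", "cx", "cy" (pixels), "world_from_camera" (4x4, takes a point from camera to world coordinates); the wrist camera has in their place "tool_from_camera" (4x4, takes a point from camera to tool coordinates, whose origin is the TCP and whose axes are the flange's). Camera axes: x right, y down, z forward; pixel columns grow to the right and rows downward; lengths in m; the calibration is good to about 2 mm. A picture is of the moment at which its call begins: read the wrist's pose just before it. get_calibration takes no time and is no camera call.
- env.sign_off(): hands the job in; it is judged then, once.
The state is a dict: "time_s": time; "q": joint angles; "qd": joint speeds; "effort": joint torques, N m; "tool_pos": TCP position; "tool_rot": TCP orientation; "wrist_force": force on the tool from outside, world axes, zero at the start; "torque": the same for the moment, N m; "opening": finger opening in m; "grip_force": force on a finger pad.
Only numpy, scipy, OpenCV 4.12 (cv2) and the standard library are available. Lean on these libraries where they do the work, as an engineer would, in place of code of your own. Each camera call takes 0.05 s, during which the arm holds its last target. There are 200 camera calls.

## Task

Get the bench ready for the next run of the measuring arm. Seat the V-block, groove up, on the parallels in the small vise with its groove running parallel to the jaws, push the sliding jaw up until the block is held tight against the fixed jaw, and only then lay the turned shaft in the groove, about centred. Put the flanged bearing cover over the stand with the thick spigot and the bronze bush over the stand with the thin pin, each lying flat on its stand, and leave the reference sphere where it stands.

Things in the scene. Friction and masses are not known exactly. Their poses are not given: they have to be found in the camera images.
- v_block: Loose ground-steel V-block, 45 mm long (x) x 40 mm wide (y) x 32 mm high (z), up to 0.44 kg. Origin: centre of its underside. The V-groove runs along its x axis, open upward (starts so): 32 mm wide at the top, its bottom 17 mm above the underside. Grip it by its flat end faces (45 mm apart). Clamped in the vise, its centre is at vise x = +16 mm, y = 0, its x axis along the vise's y.
- test_shaft: Loose turned stepped steel shaft, 24 mm diameter (all along, to the touch), 59 mm long, up to 0.21 kg. Origin: centre of its thick end's face; z runs along the shaft, middle at z = 29.4 mm. Starts lying on the wooden rest, axis 20 mm above the bench; grip it by its end faces. In the V-block's groove its axis is 33.5 mm above the block's underside; either way round is right.
- bearing_cover: Loose turned steel bearing cover, a thick flanged ring 59 mm in outer diameter, 20 mm high, with a 28 mm through bore, 0.15 to 0.25 kg. Origin: centre of its underside, z up.
- bronze_bush: Loose bronze bush, a plain ring 34 mm in outer diameter, 26 mm high, with a 17 mm through bore, 0.06 to 0.09 kg. Origin: centre of its underside, z up.
- vise: Small steel vise fixed to the bench, 150 (x) x 64 (y) mm, bed 22 mm high, jaw tops at z = 46 mm. Origin: centre of its underside. x points from sliding to fixed jaw; fixed jaw's face at x = +36 mm. Two parallels (4 x 60 mm, along y) lie fixed on the bed at x = +3.5 and +24 mm, tops at z = 32 mm; the V-block stands level on both if set down with its centre at x = +6 to +14 mm.
- vise_jaw (a joint): Sliding jaw, m along the vise's x: 0 fully open (starts 0 to 0.007), grows as it closes, 0.022 when it presses the V-block on the fixed jaw. Its face is at vise x = -26 mm + value; 34 mm long. On its top at x = -47 mm + value, y = 0, stands a push knob, 16 mm diameter, from z = 46 to 72 mm: push it from behind or grip it. Slides with about 6 N friction, stays where left.
- spigot_stand: Fixed round steel stand, foot 60 mm in diameter, with the THICK spigot, for the bearing cover. Origin: centre of its underside, z up. Flat rest face at z = 16 mm; spigot 21 mm in diameter from there to z = 24 mm, then tapering to 9 mm at its tip at z = 30 mm.
- pin_stand: Fixed round steel stand, foot 60 mm in diameter, with the THIN pin, for the bronze bush. Origin: centre of its underside, z up. Flat rest face at z = 16 mm; pin 12 mm in diameter from there to z = 28 mm, then tapering to 3 mm at its tip at z = 32.5 mm.
- shaft_rest: Fixed light-wood rest on which the shaft starts: 44 mm long (x, along the shaft, whose ends stand out about 7 mm over its ends) x 52 mm x 8 mm thick, with two low battens beside the shaft, tops at z = 16 mm. Origin: centre of its underside, z up.
- reference_sphere: Bystander, to be left alone: white 25 mm ball on a dark stem and 45 mm round foot, 75 mm high. Origin: centre of its underside. It stands before the fixed measuring arm, a tall post about x = 0.62 to 0.80, y = -0.30 to 0.00: draw the robot in to about 0.4 m from its base when swinging past it.

How it is judged:
On the way, in this order (a step that is already met when the one before it is completed fails the run):
1. the V-block is seated on the parallels against the fixed jaw and the sliding jaw is closed on it (x of v_block in the frame of vise between 0.014 and 0.018 m and y of v_block in the frame of vise between -0.012 and 0.012 m and z of v_block in the frame of vise between 0.0305 and 0.0335 m and angle between the x axis of v_block and the y axis of vise, either way round below 0.06 rad and angle between v_block's own z axis and vertical below 0.06 rad and value of joint vise_jaw above 0.0205 m), for 0.2 s.
2. then the shaft is laid in the groove of the clamped V-block ((x of test_shaft in the frame of v_block between 0.0204 and 0.0384 m or x of test_shaft in the frame of v_block between -0.0384 and -0.0204 m) and y of test_shaft in the frame of v_block between -0.0025 and 0.0025 m and z of test_shaft in the frame of v_block between 0.031 and 0.036 m and angle between the z axis of test_shaft and the x axis of v_block, either way round below 0.08 rad), for 0.2 s.
At the end, for the whole second after the job is handed in: V-block on the parallels (1.5 mm), against the fixed jaw (2 mm), within 12 mm of the jaws' middle, groove parallel (0.06 rad), jaw closed on it (1 mm); shaft seated in the groove (2.5 mm), centred within 9 mm; cover and bush flat on their stands (2 mm), centred within 6 and 5 mm; all at rest (all of step 1 and all of step 2 and horizontal distance between bearing_cover and spigot_stand below 0.006 m and z of bearing_cover in the frame of spigot_stand between 0.014 and 0.018 m and angle between each of bearing_cover, bronze_bush's own z axis and vertical below 0.06 rad and horizontal distance between bronze_bush and pin_stand below 0.005 m and z of bronze_bush in the frame of pin_stand between 0.014 and 0.018 m and linear speed of each of v_block, test_shaft, bearing_cover, bronze_bush below 0.01 m/s and angular speed of each of v_block, test_shaft, bearing_cover, bronze_bush below 0.15 rad/s); the robot touches nothing.
It fails at once if the reference sphere is shifted by more than 10 mm or tipped (distance of reference_sphere from where it was at the start of the episode above 0.01 m or angle between reference_sphere's own z axis and vertical above 0.15 rad).
It also fails if it takes over 128 s, if anything falls off the work surface, if the arm or the gripper's body presses on something with over 40 N, if the wrist force passes 120 N, or if a joint passes its speed limit or range.

## Working session

There is one attempt and no reset: what is moved stays moved. The work goes in short steps, Python scripts to look and compute and a shell command to move; the robot and the scene stay as the last step left them, time stands still between calls to the robot, and variables do not carry over. Pictures are saved under pics/ and viewed, at most 16 in all, crops included, and the job is handed in when it is done.

```bash
ls; mkdir -p pics
python3 - <<'E'
from bench import env
import cv2,numpy as np
np.set_printoptions(precision=4,suppress=True)
s=env.observe(); print(s)
for n in ("top","side"):
    im,d=env.get_image(n); cv2.imwrite(f"pics/{n}0.png",im); np.save(f"{n}0.npy",d); print(n,env.get_calibration(n))
print(env.get_calibration("wrist"))
E
```

```text
pics
{'time_s': 0.0, 'q': array([ 1.0763,  0.0918,  1.2319,  0.    ,  1.8198, -0.0567]), 'qd': array([ 0.0005,  0.0002,  0.0002, -0.0004, -0.0001, -0.0019]), 'effort': array([  0.0003, -45.8724, -41.8035,  -0.    ,   0.0114,  -0.    ]), 'tool_pos': array([0.2542, 0.5432, 0.2382]), 'tool_rot': array([-0.0003,  0.2172,  0.9761, -0.0009]), 'wrist_force': array([ 0.119 ,  0.2102, -1.147 ]), 'torque': array([-0.0087, -0.0124,  0.0048]), 'grip_force': 0.0, 'opening': 0.0853255062190126}
top {'fx': 369.22999631053216, 'fy': 369.22999631053216, 'cx': 323.2538756668149, 'cy': 194.99053769705202, 'world_from_camera': array([[ 0.0077, -0.9835,  0.1805,  0.3025],
       [-0.9997, -0.0115, -0.0199,  0.0866],
       [ 0.0217, -0.1803, -0.9834,  1.0698],
       [ 0.    ,  0.    ,  0.    ,  1.    ]])}
side {'fx': 437.6549921337638, 'fy': 437.6549921337638, 'cx': 314.832869443571, 'cy': 195.31787663844028, 'world_from_camera': array([[ 0.8523, -0.1967,  0.4846, -0.0982],
       [-0.5228, -0.2938,  0.8003, -0.8824],
       [-0.0151, -0.9354, -0.3532,  0.4925],
       [ 0.    ,  0.    ,  0.    ,  1.    ]])}
{'fx': 295.6568249492963, 'fy': 295.6568249492963, 'cx': 321.94824226622865, 'cy': 199.71728988520005, 'tool_from_camera': array([[-0.    , -0.9566, -0.2913,  0.0749],
       [ 1.    , -0.0002,  0.0007, -0.0004],
       [-0.0008, -0.2913,  0.9566, -0.1345],
       [ 0.    ,  0.    ,  0.    ,  1.    ]])}
```

View pics/top0.png

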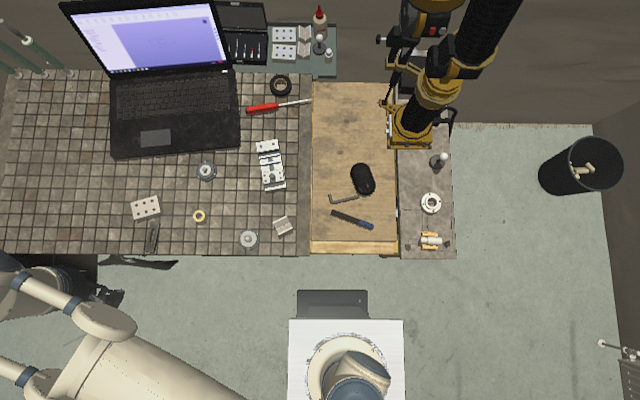

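View pics/side0.png

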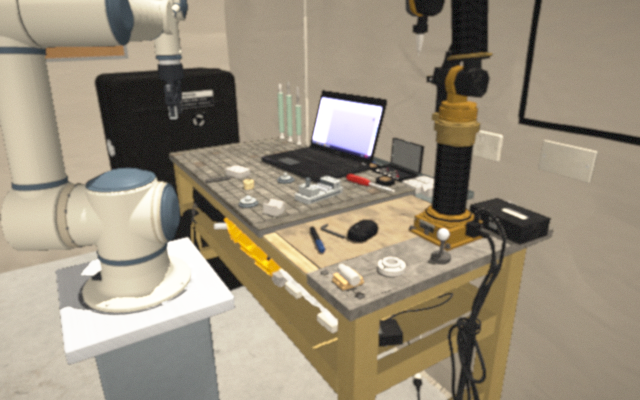

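The top view shows the bush (199,216), stands (206,171) and (249,238), V-block (283,226), vise (270,165), cover (431,203), shaft (431,241) and sphere (437,161). I'll enlarge it next.

```bash
cat > h.py <<'E'
import numpy as np
from bench import env
np.set_printoptions(precision=4,suppress=True)
def ray(name,uv,z,pose=None):
    "world point on pixel ray at height z"
    c=env.get_calibration(name)
    T=c["world_from_camera"] if name!="wrist" else pose@c["tool_from_camera"]
    d=T[:3,:3]@[(uv[0]-c["cx"])/c["fx"],(uv[1]-c["cy"])/c["fy"],1]
    return T[:3,3]+d*(z-T[2,3])/d[2]
def tool():
    from scipy.spatial.transform import Rotation as R
    s=env.observe();T=np.eye(4);q=s["tool_rot"]
    T[:3,:3]=R.from_quat([*q[1:],q[0]]).as_matrix();T[:3,3]=s["tool_pos"];return T
E
python3 - <<'E'
import cv2
im=cv2.imread("pics/top0.png")
def crop(x0,y0,w,h,k,n):
    c=cv2.resize(im[y0:y0+h,x0:x0+w],None,fx=k,fy=k,interpolation=cv2.INTER_CUBIC)
    for i in range(0,w,10): cv2.putText(c,str(x0+i),(i*k,10),0,.35,(0,0,255),1);cv2.line(c,(i*k+k//2,12),(i*k+k//2,18),(0,0,255),1)
    for i in range(0,h,10): cv2.putText(c,str(y0+i),(0,i*k+k//2+4),0,.35,(0,0,255),1)
    cv2.imwrite(n,c)
crop(180,130,130,100+20,6-1+0,"pics/c1.png")
crop(400,140,60,115,5,"pics/c2.png")
E
```

```text
(no output)
```

View pics/c1.png

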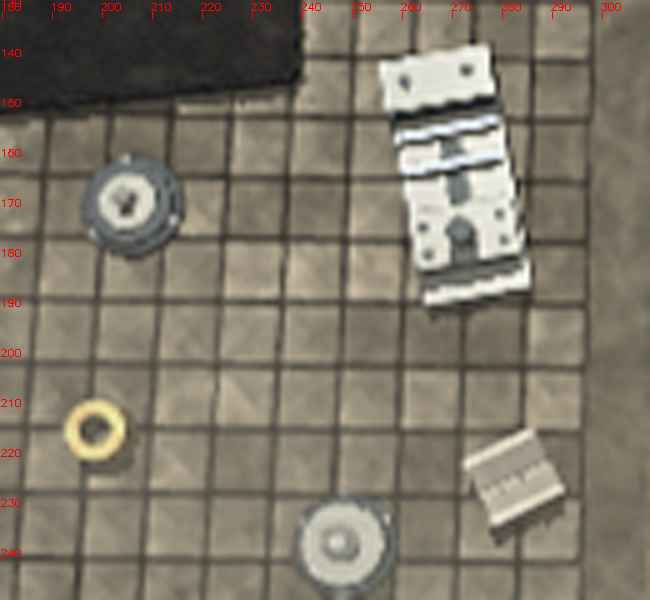

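View pics/c2.png

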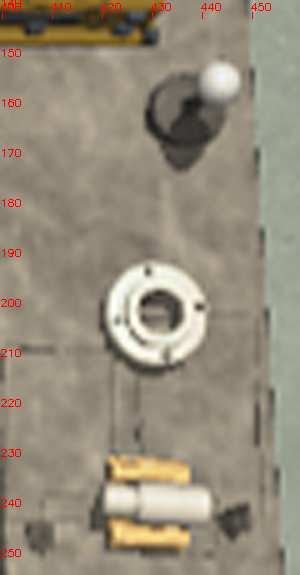

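Left crop: fixed jaw at the far end (top), with the parallels at about rows 155 and 162, and the knob near (271,177). V-block corners are near (272,222), (285,216), (292,227), (278,234). I can't yet tell the two stands apart: left one (205,170), near one (248,238). Right crop: cover (431,201) and shaft from (421,239) to (441,240), with the sphere foot near (436,161).

Run:
```python
from h import *
P=dict(standL=((205,170.3),.016),standN=((247.8,238),.016),bush=((198.6,215.4),.026),cover=((431,201.5),.02),shaftmid=((431.3,240),.030),shaftA=((420.5,239),.030),shaftB=((441.5,240.5),.03),sphere=((436.5,161),.005),
vb1=((272.5,222.5),.032),vb2=((286,215.5),.032),vb3=((292.5,228),.032),vb4=((278,234.5),.032),
v1=((256,142.5),.046),v2=((277.5,138.5),.046),v3=((264,190.5),.022),v4=((286,187),.022),fj1=((257.5,152),.046),fj2=((279,148.5),.046),knob=((271.2,176),.072))
for k,(uv,z) in P.items(): print(k,ray("top",uv,z))
```

```text
standL [0.5651 0.4109 0.016 ]
standN [0.3697 0.2778 0.016 ]
bush [0.4313 0.4172 0.026 ]
cover [ 0.4796 -0.2474  0.02  ]
shaftmid [ 0.3679 -0.2401  0.03  ]
shaftA [ 0.3704 -0.2096  0.03  ]
shaftB [ 0.3667 -0.269   0.03  ]
sphere [ 0.6057 -0.2744  0.005 ]
vb1 [0.4127 0.2077 0.032 ]
vb2 [0.4328 0.1703 0.032 ]
vb3 [0.3977 0.1512 0.032 ]
vb4 [0.3792 0.1913 0.032 ]
v1 [0.642 0.261 0.046]
v2 [0.655  0.1995 0.046 ]
v3 [0.5059 0.2363 0.022 ]
v4 [0.517  0.1733 0.022 ]
fj1 [0.6136 0.2556 0.046 ]
fj2 [0.6249 0.1943 0.046 ]
knob [0.5373 0.2108 0.072 ]
```

```bash
python3 -m inch '[[1,-0.044,-0.028,0,0],[1,-0.044,-0.028,0,0],[1,-0.044,-0.028,0,0],[1,-0.044,-0.028,0,0],[1,-0.044,-0.028,0,0],[1,-0.044,-0.028,0,0],[1,0,0,0,0],[1,0,0,0,0]]'
python3 -m inch '[[1,0,0,0,-10.5],[1,0,0,0,-10.5],[1,0,0,0,-10.5],[1,0,0,0,-10.5],[1,0,0,0,-9.6],[1,0,0,0,0],[1,0,0,0,0],[1,0,0,0,0]]'
python3 - <<'E'
from h import *
import cv2
T=tool();print(T)
im,d=env.get_image("wrist");cv2.imwrite("pics/w1.png",im);np.savez("w1.npz",d=d,T=T)
E
```

```text
time_s: 1.1
tool_pos: [0.4221, 0.2795, 0.239]
tool_rot: [-0.0, 0.217, 0.976, -0.0]
wrist_force: [-1.0, -0.6, -1.0]
opening: 0.0856
grip_force: 0.0
time_s: 2.1
tool_pos: [0.422, 0.2797, 0.2392]
tool_rot: [-0.0, -0.229, 0.973, 0.0]
wrist_force: [0.2, 0.7, 0.5]
opening: 0.0854
grip_force: 0.0
[[-0.8953 -0.4454 -0.0001  0.422 ]
 [-0.4454  0.8953  0.      0.2797]
 [ 0.0001  0.0001 -1.      0.2392]
 [ 0.      0.      0.      1.    ]]
```

View pics/w1.png

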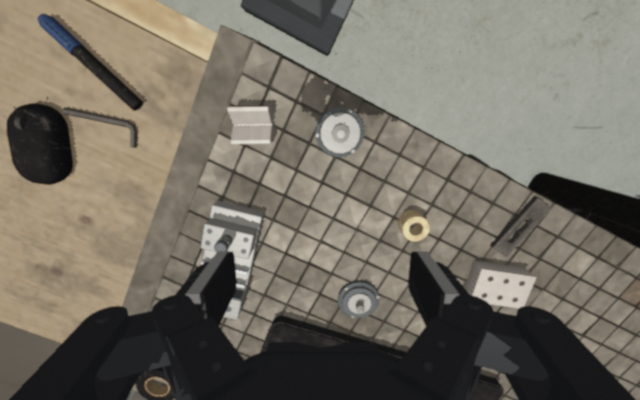

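The wrist view shows the V-block (250,125), near stand (340,133), far stand (358,299), bush (415,228) and the knob near (226,240). I'll enlarge this part.

```bash
cat >> h.py <<'E'
def crop(im,x0,y0,w,h,k,n,st=10):
    import cv2
    c=cv2.resize(im[y0:y0+h,x0:x0+w],None,fx=k,fy=k,interpolation=cv2.INTER_CUBIC)
    for i in range(0,w,st): cv2.putText(c,str(x0+i),(int(i*k),10),0,.33,(0,0,255),1);cv2.line(c,(int(i*k+k/2),12),(int(i*k+k/2),18),(0,0,255),1)
    for i in range(0,h,st): cv2.putText(c,str(y0+i),(0,int(i*k+k/2)+4),0,.33,(0,0,255),1)
    cv2.imwrite(n,c)
E
python3 - <<'E'
from h import *
import cv2
im=cv2.imread("pics/w1.png")
a=cv2.resize(im[90:170,215:375],None,fx=5,fy=5,interpolation=cv2.INTER_CUBIC)
crop(im,215,90,160,80,5,"pics/a.png");crop(im,325,195,120,90,5,"pics/b0.png");crop(im,325,270,160,40,5,"pics/b.png")
crop(im,290,205,160,115,5,"pics/b.png")
A=cv2.imread("pics/a.png");B=cv2.imread("pics/b.png")
c=np.vstack([A,B]);cv2.imwrite("pics/w1c.png",cv2.resize(c,(c.shape[1]*600//c.shape[0],600),interpolation=cv2.INTER_AREA))
E
```

```text
(no output)
```

View pics/w1c.png

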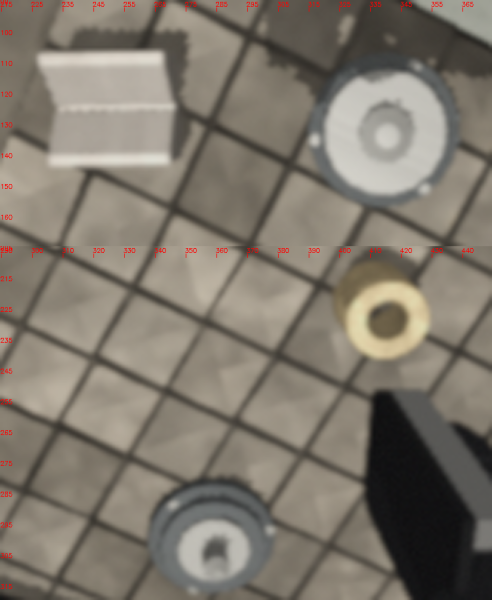

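Near stand has the thick spigot (about 21 mm), so it is the spigot_stand. The far one has a thin pin, so it is the pin_stand. V-block top corners: (227.4,106.9), (268,107), (270.3,143.4), (230.6,144). Bush top centre is about (416,229).

Run:
```python
from h import *
f=np.load("w1.npz");T=f["T"];d=f["d"]
k=800/492/5
def px(x,y): return 215+x*k,90+y*k
def px2(x,y): return 290+x*k,205+(y-246)*k
P=dict(TL=(px(38,52),.032),TR=(px(163,52),.032),BR=(px(170,164),.032),BL=(px(48,166),.032),spig_face=(px(386,131),.016),spig_tip=(px(387,135),.03),bush=(px2(388,320),.026),pin_face=(px2(213,551),.016),pin_tip=(px2(217,562),.0325))
for n,(uv,z) in P.items():
    print(n,np.round(uv,1),ray("wrist",uv,z,T))
q=np.array([ray("wrist",P[n][0],.032,T) for n in("TL","TR","BR","BL")])
print("vb",q.mean(0),np.degrees(np.arctan2(*(q[0]-q[1])[[1,0]])),np.degrees(np.arctan2(*(q[3]-q[2])[[1,0]])))
```

```text
TL [227.4 106.9] [0.3987 0.1521 0.032 ]
TR [268.  106.9] [0.3788 0.1922 0.032 ]
BR [270.3 143.3] [0.4141 0.2103 0.032 ]
BL [230.6 144. ] [0.4349 0.1701 0.032 ]
spig_face [340.5 132.6] [0.3683 0.278  0.016 ]
spig_tip [340.9 133.9] [0.3689 0.2778 0.03  ]
bush [416.2 229.1] [0.4314 0.4184 0.026 ]
pin_face [359.3 304.2] [0.5676 0.4117 0.016 ]
pin_tip [360.6 307.8] [0.562  0.4084 0.0325]
vb [0.4066 0.1812 0.032 ] -63.55130587186628 -62.63138370155408
```

```bash
python3 -m inch '[[1,0.029,-0.0407,0,0],[1,0.029,-0.0407,0,0],[1,0,0,0.055,0],[1,0,0,0.055,0],[1,0,0,0.055,0],[1,0,0,0.04,0],[1,0,0,0.022,0],[1,0,0,0,0]]'
python3 -m inch '[[0,0,0,0,0],[0,0,0,0,0],[0,0,0,0,0],[0,0,0,0,0],[0,0,0,0,0],[0,0,0,0,0],[0,0,0,0,0],[0,0,0,0,0]]' 70
```

```text
time_s: 3.15
tool_pos: [0.4052, 0.18, 0.0103]
tool_rot: [-0.002, -0.229, 0.973, -0.0]
wrist_force: [0.1, -0.3, 0.7]
opening: 0.0853
grip_force: 0.0
time_s: 4.15
tool_pos: [0.408, 0.1809, 0.0142]
tool_rot: [0.002, -0.229, 0.973, 0.0]
wrist_force: [0.2, -0.7, 6.2]
opening: 0.0434
grip_force: 73.9
```

```bash
python3 -m inch '[[0,0,0,-0.02,0],[0,0,0,-0.05,0],[0,0,0,-0.055,0],[0,0,0,-0.055,0],[0,0,0,-0.055,0],[0,0,0,0,8],[0,0,0,0,8],[0,0,0,0,0]]'
python3 -m inch '[[0,-0.04,0,0,0],[0,-0.04,0,0,0],[0,-0.04,0,0,0],[0,-0.04,0,0,0],[0,-0.037,0.003,0,0],[0,0,0,0,0],[0,0,0,0,0],[0,0,0,0,0]]'
python3 - <<'E'
from h import *
import cv2
T=tool();print(T)
im,d=env.get_image("wrist");np.savez("w2.npz",d=d,T=T);cv2.imwrite("pics/w2.png",im)
crop(im,240,60,170,180,3.3,"pics/w2c.png")
E
```

```text
time_s: 5.15
tool_pos: [0.4064, 0.1806, 0.2466]
tool_rot: [-0.001, -0.092, 0.996, -0.0]
wrist_force: [-1.1, -1.0, -4.6]
opening: 0.0435
grip_force: 72.6
time_s: 6.15
tool_pos: [0.5991, 0.2195, 0.2481]
tool_rot: [0.0, -0.092, 0.996, 0.0]
wrist_force: [0.6, 0.0, -4.1]
opening: 0.0435
grip_force: 72.6
[[-0.983  -0.1836  0.0007  0.5991]
 [-0.1836  0.983   0.0003  0.2195]
 [-0.0007  0.0001 -1.      0.2481]
 [ 0.      0.      0.      1.    ]]
```

View pics/w2c.png

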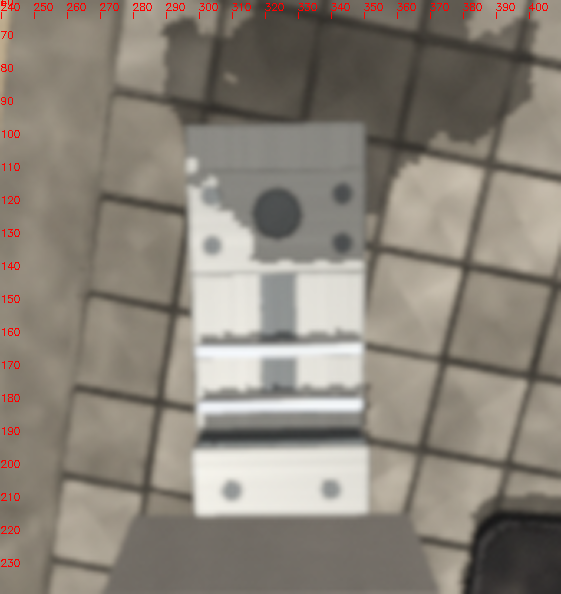

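The vise is clear: fixed jaw top edge near row 195.5 (columns 298.5 to 351.5), parallels at rows 166.4 and 182.7, knob (323.9,124.5), sliding jaw edge near row 140.

Run:
```python
from h import *
f=np.load("w2.npz");T=f["T"];d=f["d"]
p=lambda x,y:(240+x/3.3-.35,60+y/3.3-.35)
for n,uv,z in [("fjL",p(193,446),.046),("fjR",p(369,444),.046),("p2L",p(200,406),.032),("p2R",p(363,403),.032),("p1L",p(197,351),.032),("p1R",p(363,347),.032),("knob",p(277,213),.072),("sjL",p(192,273),.046),("sjR",p(365,269),.046),("endL",p(187,125),.046),("endR",p(365,122),.046)]:
    w=ray("wrist",uv,z,T);dd=d[int(round(uv[1])),int(round(uv[0]))]
    print(n,np.round(uv,1),w,dd)
```

```text
fjL [298.1 194.8] [0.6256 0.196  0.046 ] 0.3540159
fjR [351.5 194.2] [0.6133 0.258  0.046 ] 0.3955747
p2L [300.3 182.7] [0.6142 0.1957 0.032 ] 0.35978886
p2R [349.6 181.8] [0.602  0.2546 0.032 ] 0.39180356
p1L [299.3 166. ] [0.5941 0.1913 0.032 ] 0.35615832
p1R [349.6 164.8] [0.5816 0.2502 0.032 ] 0.3850923
knob [323.6 124.2] [0.5392 0.2103 0.072 ] 0.3009658
sjL [297.8 142.4] [0.5652 0.1859 0.046 ] 0.33288532
sjR [350.3 141.2] [0.5531 0.2435 0.046 ] 0.37437207
endL [296.3  97.5] [0.5184 0.1766 0.046 ] 0.3408384
endR [350.3  96.6] [0.5069 0.2335 0.046 ] 0.35822088
```

```bash
python3 -m inch '[[0,0.0043,0.0034,0,-1.1],[0,0,0,0.05,0],[0,0,0,0.05,0],[0,0,0,0.05,0],[0,0,0,0.03,0],[0,0,0,0.015,0],[0,0,0,0,0],[0,0,0,0,0]]'
```

```text
time_s: 7.2
tool_pos: [0.5961, 0.2225, 0.0548]
tool_rot: [0.002, -0.101, 0.995, 0.0]
wrist_force: [0.6, 0.1, -3.0]
opening: 0.0434
grip_force: 72.6
```

```bash
python3 -m inch '[[0,0.001,0,0.003,0],[0,0,0,0.002,0],[0,0,0,0.001,0],[0,0,0,0.001,0],[0,0,0,0.001,0],[0,0,0,0,0],[0,0,0,0,0],[0,0,0,0,0]]'
```

```text
time_s: 8.2
tool_pos: [0.5942, 0.222, 0.0462]
tool_rot: [0.001, -0.101, 0.995, 0.0]
wrist_force: [-5.3, -1.0, 5.6]
opening: 0.0432
grip_force: 73.7
```

```bash
python3 -m inch '[[1,0,0,0,0],[1,0,0,0,0],[1,0,0,0,0],[1,0,0,0,0],[1,0,0,-0.02,0],[1,0,0,-0.05,0],[1,0,0,-0.04,0],[1,0,0,0,0]]'
python3 - <<'E'
from h import *
import cv2
T=tool();print(T)
im,d=env.get_image("wrist");np.savez("w3.npz",d=d,T=T);cv2.imwrite("pics/w3.png",im)
E
```

```text
time_s: 9.2
tool_pos: [0.5962, 0.2226, 0.1616]
tool_rot: [0.005, -0.101, 0.995, 0.001]
wrist_force: [0.3, -0.1, 0.3]
opening: 0.0857
grip_force: 0.0
[[-0.9795 -0.2014  0.0102  0.5962]
 [-0.2014  0.9795  0.0032  0.2226]
 [-0.0106  0.0011 -0.9999  0.1616]
 [ 0.      0.      0.      1.    ]]
```

View pics/w3.png

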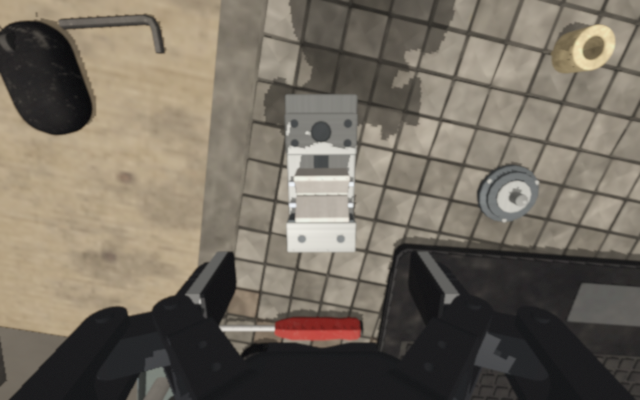

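The block is seated groove up at (323,193), parallel to the jaws. Next I go behind the knob with the fingers shut.

```bash
python3 -m inch '[[0,0.046,0,0,0],[0,0.046,0,0,0],[0,0,0,0,0],[0,0,0,0,0],[0,0,0,0.03,0],[0,0,0,0.03,0],[0,0,0,0.03,0],[0,0,0,0,0]]'
```

```text
time_s: 10.25
tool_pos: [0.503, 0.2028, 0.0612]
tool_rot: [-0.003, -0.101, 0.995, -0.001]
wrist_force: [-0.3, 0.6, -0.4]
opening: -0.0
grip_force: 0.0
```

```bash
python3 -m inch '[[0,-0.005,0,0,0],[0,-0.005,0,0,0],[0,-0.005,0,0,0],[0,-0.004,0,0,0],[0,-0.004,0,0,0],[0,-0.004,0,0,0],[0,-0.004,0,0,0],[0,0,0,0,0]]'
python3 -m inch '[[0,-0.002,0,0,0],[0,-0.002,0,0,0],[0,-0.002,0,0,0],[0,-0.001,0,0,0],[0,-0.001,0,0,0],[0,0,0,0,0],[0,0,0,0,0],[0,0,0,0,0]]'
```

```text
time_s: 11.25
tool_pos: [0.5338, 0.2095, 0.0647]
tool_rot: [-0.001, -0.101, 0.995, -0.0]
wrist_force: [-4.3, -1.6, 4.1]
opening: -0.0002
grip_force: 2.4
time_s: 12.25
tool_pos: [0.5408, 0.211, 0.0646]
tool_rot: [-0.002, -0.101, 0.995, -0.0]
wrist_force: [-9.0, -2.6, 5.9]
opening: -0.0002
grip_force: 4.2
```

```bash
python3 -m inch '[[0,-0.001,0,0,0],[0,-0.001,0,0,0],[0,0,0,0,0],[0,0,0,0,0],[0,0,0,0,0],[0,0,0,0,0],[0,0,0,0,0],[0,0,0,0,0]]'
python3 -m inch '[[0,-0.001,0,0,0],[0,-0.001,0,0,0],[0,0,0,0,0],[0,0,0,0,0],[0,0,0,0,0],[0,0,0,0,0],[0,0,0,0,0],[0,0,0,0,0]]'
```

```text
time_s: 13.25
tool_pos: [0.5426, 0.2113, 0.0646]
tool_rot: [-0.002, -0.101, 0.995, -0.0]
wrist_force: [-8.8, -2.6, 6.6]
opening: -0.0002
grip_force: 4.8
time_s: 14.25
tool_pos: [0.5427, 0.2114, 0.0647]
tool_rot: [-0.004, -0.101, 0.995, -0.001]
wrist_force: [-17.1, -4.6, 10.3]
opening: -0.0003
grip_force: 9.0
```

```bash
python3 -m inch '[[0,-0.001,0,0,0],[0,-0.001,0,0,0],[0,-0.001,0,0,0],[0,0,0,0,0],[0,0,0,0,0],[0,0,0,0,0],[0,0,0,0,0],[0,0,0,0,0]]'
python3 -m inch '[[0,0.01,0,0,0],[0,0.02,0,0,0],[0,0,0,-0.05,0],[0,0,0,-0.05,0],[0,-0.05,0,0,0],[0,-0.05,0,0,0],[0,0,0,0,0],[0,0,0,0,0]]'
python3 - <<'E'
from h import *
import cv2
T=tool();print(T)
im,d=env.get_image("wrist");np.savez("w4.npz",d=d,T=T);cv2.imwrite("pics/w4.png",im)
crop(im,250,60,150,180,3.3,"pics/w4c.png")
E
```

```text
time_s: 15.25
tool_pos: [0.5429, 0.2114, 0.0646]
tool_rot: [-0.008, -0.102, 0.995, -0.001]
wrist_force: [-30.3, -8.0, 17.8]
opening: -0.0003
grip_force: 15.3
time_s: 16.25
tool_pos: [0.6175, 0.2267, 0.1637]
tool_rot: [-0.0, -0.101, 0.995, -0.0]
wrist_force: [-0.1, 1.3, 0.3]
opening: 0.0001
grip_force: 0.0
[[-0.9795 -0.2012 -0.0007  0.6175]
 [-0.2012  0.9795 -0.0002  0.2267]
 [ 0.0007 -0.     -1.      0.1637]
 [ 0.      0.      0.      1.    ]]
```

View pics/w4c.png

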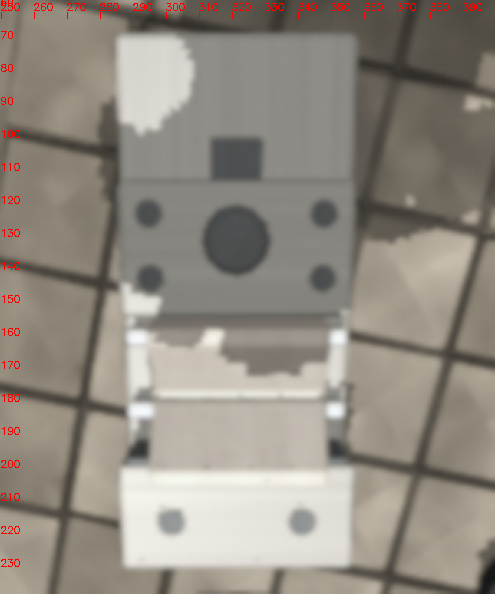

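Block is clamped between the jaws, groove bottom line at about row 180 and centred at column 322. I'll check the groove's position and then go look at the shaft and cover.

Run:
```python
from h import *
f=np.load("w4.npz");T=f["T"]
p=lambda x,y:(250+x/3.3-.35,60+y/3.3-.35)
for n,uv,z in [("grooveL",p(150,397),.049),("grooveR",p(328,397),.049),("knob",p(236,240),.072),("fjL",p(121,467),.046),("fjR",p(352,467),.046),("sjface",p(236,313),.046)]:
    w=ray("wrist",uv,z,T);u=np.array([.9792,.2028]);r=w[:2]-[.5844,.22]
    print(n,w,"vise",r@u,r@[-u[1],u[0]])
```

```text
grooveL [0.6055 0.2007 0.049 ] vise 0.016803978772994065 -0.023141258353250153
grooveR [0.5962 0.2464 0.049 ] vise 0.01689082636794096 0.023440566653319728
knob [0.5601 0.2144 0.072 ] vise -0.024965456658802346 -0.000503002228783293
fjL [0.627  0.1963 0.046 ] vise 0.036891891490999126 -0.031809604593442925
fjR [0.6144 0.2576 0.046 ] vise 0.037013416960981 0.03070755821470296
sjface [0.5799 0.2185 0.046 ] vise -0.004675938632035668 -0.0005906299168733936
```

```bash
python3 -m inch '[[1,0,0,-0.02,7.6],[1,0,0,-0.02,7.6],[1,0.045,-0.012,0,0],[1,0.045,-0.012,0,0],[1,0.045,-0.012,0,0],[1,0.04,-0.012,0,0],[1,0,0,0,0],[1,0,0,0,0]]'
python3 -m inch '[[1,-0.002,-0.0537,0,0],[1,-0.002,-0.0537,0,0],[1,-0.002,-0.0537,0,0],[1,-0.002,-0.0537,0,0],[1,-0.002,-0.0537,0,0],[1,-0.002,-0.0537,0,0],[1,-0.002,-0.0537,0,0],[1,-0.002,-0.0537,0,0]]'
python3 -m inch '[[1,0,0,0,0],[1,0,0,0,0],[1,0,0,0,0],[1,0,0,0,0],[1,0,0,0,0],[1,0,0,0,0],[1,0,0,0,0],[1,0,0,0,0]]'
python3 - <<'E'
from h import *
import cv2
T=tool();print(T,env.observe()["q"])
im,d=env.get_image("wrist");np.savez("w5.npz",d=d,T=T);cv2.imwrite("pics/w5.png",im)
E
```

```text
time_s: 17.3
tool_pos: [0.44, 0.1899, 0.2055]
tool_rot: [0.002, 0.031, 1.0, 0.001]
wrist_force: [-1.1, 0.4, -0.8]
opening: 0.0853
grip_force: 0.0
time_s: 18.3
tool_pos: [0.4294, -0.2425, 0.2044]
tool_rot: [0.0, 0.031, 1.0, -0.0]
wrist_force: [0.5, 0.4, -0.5]
opening: 0.0855
grip_force: 0.0
time_s: 19.3
tool_pos: [0.429, -0.24, 0.2043]
tool_rot: [-0.0, 0.031, 1.0, 0.0]
wrist_force: [0.1, 0.3, 0.2]
opening: 0.0853
grip_force: 0.0
[[-0.998   0.0625  0.      0.429 ]
 [ 0.0625  0.998   0.     -0.24  ]
 [ 0.      0.     -1.      0.2043]
 [ 0.      0.      0.      1.    ]] [-0.5793 -0.2062  1.5786  0.      1.7692 -2.0876]
```

View pics/w5.png

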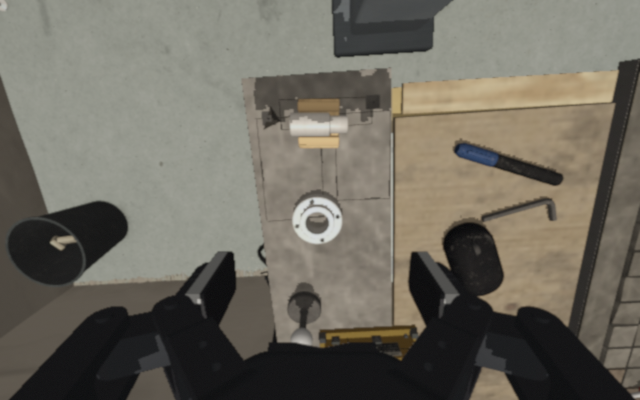

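Shaft runs from (291,128) to (348,125); cover centre is about (317,218). I'll refine both with depth.

Run:
```python
from h import *
import cv2
f=np.load("w5.npz");T=f["T"];d=f["d"];c=env.get_calibration("wrist");M=T@c["tool_from_camera"]
v,u=np.mgrid[:400,:640]
p=np.stack([(u-c["cx"])/c["fx"]*d,(v-c["cy"])/c["fy"]*d,d],-1)@M[:3,:3].T+M[:3,3]
def reg(a,b): return (u>a[0])&(u<b[0])&(v>a[1])&(v<b[1])&(d>0)
bench=p[reg((285,160),(335,185))];print("bench",np.median(bench[:,2]))
s=p[reg((280,105),(360,145))];s=s[s[:,2]>.021]
print("shaft",len(s),s[:,2].max(),s[:,:2].mean(0),cv2.minAreaRect(s[:,:2].astype(np.float32)*1000))
k=p[reg((285,185),(350,250))]
for z0,z1 in [(.003,.05),(.0,.008),(.008,.014),(.014,.03)]:
    q=k[(k[:,2]>z0)&(k[:,2]<z1)]
    print(z0,len(q),cv2.minEnclosingCircle(q[:,:2].astype(np.float32)*1000) if len(q) else '')
print(np.histogram(k[:,2],bins=np.arange(-.004,.03,.002)))
for n,uv,z in [("mid",(319.5,126.5),.024),("A",(291,128),.022),("B",(348,125),.022)]: print(n,ray("wrist",uv,z,T))
im=cv2.imread("pics/w5.png");crop(im,275,90,90,165,3.6,"pics/w5c.png")
```

```text
bench -0.0012845239544491127
shaft 1223 0.03407838919520406 [ 0.3677 -0.2419] ((367.7574768066406, -240.23956298828125), (58.755252838134766, 23.054086685180664), 86.4205093383789)
0.003 1643 ((478.2713317871094, -249.43641662597656), 29.866214752197266)
0.0 234 ((482.3907470703125, -248.04000854492188), 50.23655319213867)
0.008 728 ((478.2956848144531, -249.44384765625), 29.841304779052734)
0.014 820 ((477.69989013671875, -249.43896484375), 28.71697235107422)
(array([ 426, 1869,  123,   35,   31,   45,   31,   54,  643,  300,   47,
        267,  206,    0,    0,    0]), array([-0.004, -0.002,  0.   ,  0.002,  0.004,  0.006,  0.008,  0.01 ,
        0.012,  0.014,  0.016,  0.018,  0.02 ,  0.022,  0.024,  0.026,
        0.028]))
mid [ 0.3707 -0.2388  0.024 ]
A [ 0.3705 -0.2686  0.022 ]
B [ 0.3711 -0.2091  0.022 ]
```

View pics/w5c.png

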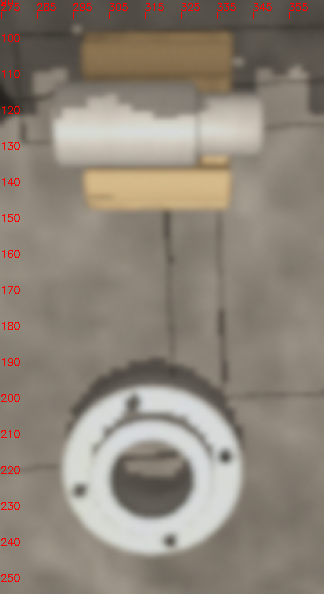

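```bash
python3 -m inch '[[1,0.0306,-0.002,0,0],[1,0.0305,-0.002,0,0],[1,0,0,0.05,0],[1,0,0,0.05,0],[1,0,0,0.045,0],[1,0,0,0.03,0],[1,0,0,0.01,0],[1,0,0,0,0]]'
python3 -m inch '[[0,0,0,0,0],[0,0,0,0,0],[0,0,0,0,0],[0,0,0,0,0],[0,0,0,0,0],[0,0,0,0,0],[0,0,0,0,0],[0,0,0,0,0]]' 60
```

```text
time_s: 20.35
tool_pos: [0.3678, -0.2402, 0.0195]
tool_rot: [-0.0, 0.031, 1.0, 0.0]
wrist_force: [0.9, 0.2, 0.5]
opening: 0.0857
grip_force: 0.0
time_s: 21.35
tool_pos: [0.3689, -0.2411, 0.0215]
tool_rot: [0.002, 0.031, 1.0, -0.001]
wrist_force: [0.0, 0.3, 6.3]
opening: 0.0573
grip_force: 65.1
```

```bash
python3 -m inch '[[0,0,0,-0.02,0],[0,0,0,-0.04,0],[0,0,0,-0.05,0],[0,0,0,-0.04,0],[0,0,0,0,0],[0,0,0,0,0],[0,0,0,0,0],[0,0,0,0,0]]'
python3 -m inch '[[0,-0.003,0.0541,0,0],[0,-0.003,0.0541,0,0],[0,-0.003,0.0541,0,0],[0,-0.003,0.0541,0,0],[0,-0.003,0.0541,0,0],[0,-0.003,0.0541,0,0],[0,-0.003,0.0541,0,0],[0,-0.003,0.0541,0,0]]'
python3 -m inch '[[0,0,0,0,-7.6],[0,0,0,0,-7.6],[0,-0.0459,-0.0009,0,0],[0,-0.0459,-0.0009,0,0],[0,-0.0459,-0.0009,0,0],[0,-0.0459,-0.0009,0,0],[0,0,0,0,0],[0,0,0,0,0]]'
python3 - <<'E'
from h import *
import cv2
T=tool();print(T)
im,d=env.get_image("wrist");np.savez("w6.npz",d=d,T=T);cv2.imwrite("pics/w6.png",im)
E
```

```text
time_s: 22.35
tool_pos: [0.3673, -0.2399, 0.1678]
tool_rot: [-0.001, 0.031, 1.0, 0.001]
wrist_force: [0.4, 0.9, -1.9]
opening: 0.0572
grip_force: 64.7
time_s: 23.35
tool_pos: [0.4185, 0.1921, 0.1687]
tool_rot: [-0.0, 0.031, 1.0, -0.0]
wrist_force: [0.9, -0.7, -1.1]
opening: 0.0572
grip_force: 65.0
time_s: 24.35
tool_pos: [0.5988, 0.2236, 0.1681]
tool_rot: [-0.001, -0.101, 0.995, -0.0]
wrist_force: [-0.3, -0.2, -2.5]
opening: 0.0572
grip_force: 65.1
[[-0.9795 -0.2013 -0.0023  0.5988]
 [-0.2013  0.9795 -0.0006  0.2236]
 [ 0.0024 -0.0001 -1.      0.1681]
 [ 0.      0.      0.      1.    ]]
```

View pics/w6.png

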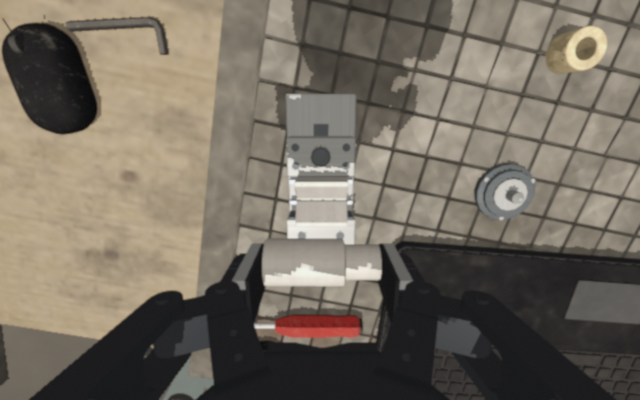

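The shaft is held level across the pads at rows 239–285. I'll fit its axis in the tool frame.

Run:
```python
from h import *
from scipy.optimize import least_squares
f=np.load("w6.npz");d=f["d"];c=env.get_calibration("wrist");M=c["tool_from_camera"]
v,u=np.mgrid[:400,:640]
p=np.stack([(u-c["cx"])/c["fx"]*d,(v-c["cy"])/c["fy"]*d,d],-1)@M[:3,:3].T+M[:3,3]
m=(u>268)&(u<340)&(v>242)&(v<284)&(d>0)&(d<.2)
q=p[m];print(len(q))
r=least_squares(lambda a:np.hypot(q[:,0]-a[0]-a[2]*q[:,1],q[:,2]-a[1])-.012,[0,0,0],loss="soft_l1",f_scale=.001)
print("axis x,z,slope",r.x,np.sqrt(np.mean(r.fun**2)))
n=p[(u>262)&(u<385)&(v>255)&(v<270)&(d>.05)&(d<.17)];print("y range",n[:,1].min(),n[:,1].max())
T=tool();print(T[:3,3])
```

```text
2900
axis x,z,slope [0.0004 0.0018 0.0028] 0.0005607620635483265
y range -0.028118901044271546 0.02871674298873138
[0.5986 0.2237 0.1691]
```

```bash
python3 -m inch '[[0,-0.0017,0,0.03,0],[0,0,0,0.03,0],[0,0,0,0.02,0],[0,0,0,0.01,0],[0,0,0,0.004,0],[0,0,0,0,0],[0,0,0,0,0],[0,0,0,0,0]]'
```

```text
time_s: 25.4
tool_pos: [0.6014, 0.2242, 0.0761]
tool_rot: [0.001, -0.101, 0.995, 0.0]
wrist_force: [0.7, -0.8, -2.5]
opening: 0.0571
grip_force: 65.2
```

```bash
python3 -m inch '[[0,0,0,0.003,0],[0,0,0,0.002,0],[0,0,0,0.001,0],[0,0,0,0.001,0],[0,0,0,0.001,0],[0,0,0,0,0],[0,0,0,0,0],[0,0,0,0,0]]'
```

```text
time_s: 26.4
tool_pos: [0.601, 0.2241, 0.0675]
tool_rot: [0.0, -0.101, 0.995, 0.0]
wrist_force: [-2.2, 0.1, 0.2]
opening: 0.0568
grip_force: 65.4
```

```bash
python3 -m inch '[[0,0,0,0.001,0],[0,0,0,0,0],[0,0,0,0,0],[0.7,0,0,0,0],[0.7,0,0,0,0],[0.7,0,0,0,0],[0.8,0,0,0,0],[1,0,0,0,0]]'
python3 -m inch '[[1,0,0,0,0],[1,0,0,-0.02,0],[1,0,0,-0.03,0],[1,0,0,-0.05,0],[1,0,0,0,0],[1,0,0,0,0],[1,0,0,0,0],[1,0,0,0,0]]'
python3 - <<'E'
from h import *
import cv2
T=tool();print(T)
im,d=env.get_image("wrist");np.savez("w7.npz",d=d,T=T);cv2.imwrite("pics/w7.png",im)
cc=env.get_calibration("wrist");M=T@cc["tool_from_camera"]
v,u=np.mgrid[:400,:640]
p=np.stack([(u-cc["cx"])/cc["fx"]*d,(v-cc["cy"])/cc["fy"]*d,d],-1)@M[:3,:3].T+M[:3,3]
q=p[(d>0)&(u>260)&(u<390)&(v>130)&(v<260)&(p[...,2]>.0665)&(p[...,2]<.09)]
w=np.array([.9792,.2028]);r=q[:,:2]-[.5844,.22];x=r@w;y=r@[-w[1],w[0]]
k=x>0.0;print(len(q),q[k,2].max(),cv2.minAreaRect((np.stack([x,y],1)[k]*1000).astype(np.float32)))
E
```

```text
time_s: 27.4
tool_pos: [0.601, 0.2241, 0.0662]
tool_rot: [-0.0, -0.101, 0.995, -0.0]
wrist_force: [0.4, 0.3, 1.1]
opening: 0.0839
grip_force: 0.0
time_s: 28.4
tool_pos: [0.6005, 0.2239, 0.1648]
tool_rot: [-0.001, -0.101, 0.995, -0.0]
wrist_force: [-1.1, 0.4, -0.9]
opening: 0.0852
grip_force: 0.0
[[-0.9795 -0.2013 -0.0023  0.6005]
 [-0.2013  0.9795 -0.0007  0.2239]
 [ 0.0024 -0.0002 -1.      0.1648]
 [ 0.      0.      0.      1.    ]]
2190 0.0799851377663425 ((15.391847610473633, 0.4468555450439453), (22.333484649658203, 58.907928466796875), 0.590228796005249)
```

View pics/w7.png

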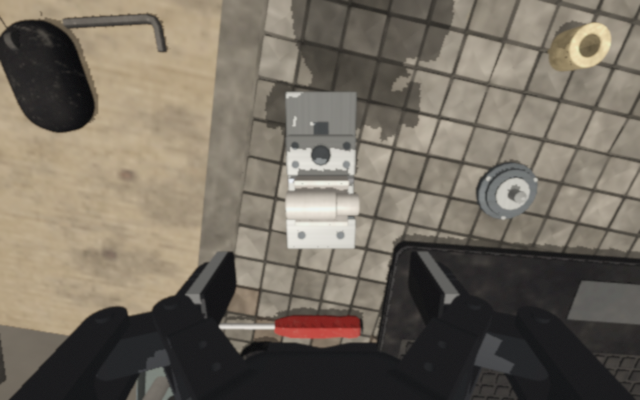

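Shaft lies in the groove (measured vise x 15.4 mm, y 0.4 mm, parallel). Next come the pin stand and bush.

```bash
python3 -m inch '[[1,-0.0008,0.048,0,0],[1,-0.0008,0.048,0,0],[1,-0.0008,0.048,0,0],[1,-0.0008,0.048,0,0],[1,0,0,0,0],[1,0,0,0,0],[1,0,0,0,0],[1,0,0,0,0]]'
python3 - <<'E'
from h import *
import cv2
T=tool();print(T)
im,d=env.get_image("wrist");np.savez("w8.npz",d=d,T=T);cv2.imwrite("pics/w8.png",im)
crop(im,240,20,170,210,2.8,"pics/w8c.png")
E
```

```text
time_s: 29.45
tool_pos: [0.566, 0.4116, 0.1665]
tool_rot: [0.0, -0.1, 0.995, -0.0]
wrist_force: [-0.8, -0.6, 0.1]
opening: 0.0854
grip_force: 0.0
[[-0.9798 -0.1998  0.0003  0.566 ]
 [-0.1998  0.9798 -0.      0.4116]
 [-0.0003 -0.0001 -1.      0.1665]
 [ 0.      0.      0.      1.    ]]
```

View pics/w8c.png

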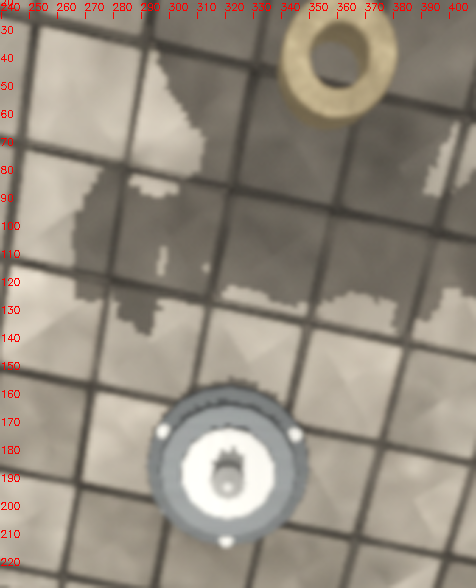

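Pin stand face centre is (321,188.6) and its tip (321,193.2); bush top centre is (361,39.3).

Run:
```python
from h import *
import cv2
f=np.load("w8.npz");T=f["T"];d=f["d"];cc=env.get_calibration("wrist");M=T@cc["tool_from_camera"]
for n,uv,z in [("face",(321.1,188.6),.016),("tip",(321.1,193.2),.0325),("bush",(361.1,39.3),.026)]: print(n,ray("wrist",uv,z,T))
v,u=np.mgrid[:400,:640]
p=np.stack([(u-cc["cx"])/cc["fx"]*d,(v-cc["cy"])/cc["fy"]*d,d],-1)@M[:3,:3].T+M[:3,3]
for n,c,z0,z1 in [("bush",(.4314,.418),.021,.031),("face",(.566,.411),.012,.02),("foot",(.566,.411),.003,.02)]:
    q=p[(d>0)&(np.hypot(p[...,0]-c[0],p[...,1]-c[1])<.04)&(p[...,2]>z0)&(p[...,2]<z1)]
    print(n,len(q),cv2.minEnclosingCircle(q[:,:2].astype(np.float32)*1000),q[:,2].mean())
```

```text
face [0.5665 0.4111 0.016 ]
tip [0.5666 0.4111 0.0325]
bush [0.4311 0.4177 0.026 ]
bush 1124 ((431.3240661621094, 417.1605224609375), 17.25226402282715) 0.025808262181656928
face 1631 ((566.6942749023438, 410.6038818359375), 24.366418838500977) 0.014658046119393097
foot 2603 ((565.972900390625, 411.0732116699219), 39.93907165527344) 0.01210725576452394
```

```bash
python3 -m inch '[[1,0.044,0.011,0,0],[1,0.044,0.011,0,0],[1,0.043,0.0107,0,0],[1,0,0,0.05,0],[1,0,0,0.05,0],[1,0,0,0.035,0],[1,0,0,0.014,0],[1,0,0,0,0]]'
python3 -m inch '[[0,0,0,0,0],[0,0,0,0,0],[0,0,0,0,0],[0,0,0,0,0],[0,0,0,0,0],[0,0,0,0,0],[0,0,0,0,0],[0,0,0,0,0]]' 40
python3 -m inch '[[0,0,0,-0.02,0],[0,0,0,-0.04,0],[0,0,0,-0.04,0],[0,-0.044,-0.0109,0,0],[0,-0.044,-0.0109,0,0],[0,-0.045,-0.011,0,0],[0,0,0,0,0],[0,0,0,0,0]]'
```

```text
time_s: 30.5
tool_pos: [0.4305, 0.418, 0.0171]
tool_rot: [-0.0, -0.101, 0.995, -0.0]
wrist_force: [-0.0, 0.4, -0.4]
opening: 0.0854
grip_force: 0.0
time_s: 31.5
tool_pos: [0.4311, 0.4189, 0.0188]
tool_rot: [0.001, -0.101, 0.995, 0.001]
wrist_force: [-0.2, -0.7, 5.9]
opening: 0.0325
grip_force: 39.9
time_s: 32.5
tool_pos: [0.5671, 0.4131, 0.1175]
tool_rot: [-0.0, -0.101, 0.995, 0.0]
wrist_force: [0.5, -0.6, -0.6]
opening: 0.0324
grip_force: 40.0
```

```bash
python3 -m inch '[[0,0,-0.0018,0,0],[0,0,0,0,0],[0,0,0,0,0],[0,0,0,0,0],[0,0,0,0,0],[0,0,0,0,0],[0,0,0,0,0],[0,0,0,0,0]]'
python3 - <<'E'
from h import *
import cv2
T=tool();print(T[:3,3])
im,d=env.get_image("wrist");cv2.imwrite("pics/w9.png",im)
cc=env.get_calibration("wrist");M=cc["tool_from_camera"]
v,u=np.mgrid[:400,:640]
p=np.stack([(u-cc["cx"])/cc["fx"]*d,(v-cc["cy"])/cc["fy"]*d,d],-1)@M[:3,:3].T+M[:3,3]
print(p[262,310:335:4])
b=im.astype(int); m=(d>.05)&(d<.2)&(b[...,2]-b[...,0]>30)&(abs(p[...,1])<.025)
q=p[m];print(len(q));h=np.percentile(q[:,2],[1,5,50]);print("z",h)
t=q[q[:,2]<h[1]+.004]
print(cv2.minEnclosingCircle(t[:,:2].astype(np.float32)*1000))
E
```

```text
time_s: 33.5
tool_pos: [0.5678, 0.4113, 0.1172]
tool_rot: [-0.0, -0.101, 0.995, -0.0]
wrist_force: [0.1, 0.6, -0.4]
opening: 0.0324
grip_force: 40.0
[0.5678 0.4113 0.1172]
[[-0.006  -0.0066  0.0125]
 [-0.0079 -0.0044  0.0159]
 [-0.0085 -0.0022  0.017 ]
 [-0.009   0.0001  0.0179]
 [-0.0081  0.0024  0.0163]
 [-0.0073  0.0046  0.0149]
 [-0.0051  0.0067  0.0108]]
4262
z [-0.0083 -0.0078 -0.0064]
((0.1594538539648056, -0.07699333131313324), 17.906021118164062)
```

```bash
python3 -m inch '[[0,0.0012,0,0.03,0],[0,0,0,0.02,0],[0,0,0,0.014,0],[0,0,0,0.006,0],[0,0,0,0.006,0],[0,0,0,0.003,0],[0,0,0,0,0],[0,0,0,0,0]]'
```

```text
time_s: 34.55
tool_pos: [0.5669, 0.4112, 0.0389]
tool_rot: [0.0, -0.101, 0.995, 0.0]
wrist_force: [-0.5, 0.3, -0.6]
opening: 0.0323
grip_force: 40.0
```

```bash
python3 -m inch '[[0,0,0,0.002,0],[0,0,0,0.001,0],[0,0,0,0.001,0],[0,0,0,0,0],[0.5,0,0,0,0],[0.6,0,0,0,0],[1,0,0,0,0],[1,0,0,0,0]]'
python3 -m inch '[[1,0,0,0,0],[1,0,0,0,0],[1,0,0,-0.02,0],[1,0,0,-0.05,0],[1,0,0,-0.06,0],[1,0,0,0,0],[1,0,0,0,0],[1,0,0,0,0]]'
python3 - <<'E'
from h import *
import cv2
T=tool();print(T[:3,3])
im,d=env.get_image("wrist");cv2.imwrite("pics/w10.png",im);np.savez("w10.npz",d=d,T=T)
cc=env.get_calibration("wrist");M=T@cc["tool_from_camera"]
v,u=np.mgrid[:400,:640]
p=np.stack([(u-cc["cx"])/cc["fx"]*d,(v-cc["cy"])/cc["fy"]*d,d],-1)@M[:3,:3].T+M[:3,3]
b=im.astype(int);m=(d>0)&(b[...,2]-b[...,0]>30)&(np.hypot(p[...,0]-.5665,p[...,1]-.411)<.03)&(p[...,2]>.036)
q=p[m];print(len(q),np.percentile(q[:,2],[50,90]),cv2.minEnclosingCircle(q[:,:2].astype(np.float32)*1000))
A=np.c_[q[:,:2]-q[:,:2].mean(0),np.ones(len(q))];print("tilt",np.linalg.lstsq(A,q[:,2],rcond=None)[0])
E
```

```text
time_s: 35.55
tool_pos: [0.5666, 0.411, 0.0342]
tool_rot: [-0.0, -0.101, 0.995, -0.0]
wrist_force: [-0.6, -0.3, 0.5]
opening: 0.0841
grip_force: 0.0
time_s: 36.55
tool_pos: [0.566, 0.4107, 0.1625]
tool_rot: [-0.001, -0.101, 0.995, -0.001]
wrist_force: [0.5, -0.3, -0.3]
opening: 0.0852
grip_force: 0.0
[0.566  0.4107 0.1625]
561 [0.0417 0.0427] ((566.3470458984375, 410.6458435058594), 17.280418395996094)
tilt [0.0044 0.0053 0.0414]
```

Bush is flat on the pin stand (top z 0.042, centred). Next, the cover.

```bash
python3 -m inch '[[1,0.0326,-0.0377,0,0],[1,0.0326,-0.0377,0,0],[1,0.0326,-0.0377,0,0],[1,0.0326,-0.0377,0,0],[1,0.0326,-0.0377,0,0],[1,0.0326,-0.0377,0,0],[1,0,0,0,0],[1,0,0,0,0]]'
python3 -m inch '[[1,0.01,-0.049,0,0],[1,0.01,-0.049,0,0],[1,0.01,-0.049,0,0],[1,0.01,-0.049,0,0],[1,0.01,-0.049,0,0],[1,0.01,-0.049,0,0],[1,0.01,-0.049,0,0],[1,0.01,-0.049,0,0]]'
python3 -m inch '[[1,-0.019,-0.0037,0,0],[1,-0.019,-0.0037,0,0],[1,-0.019,-0.0037,0,0],[1,0,0,0,0],[1,0,0,0,0],[1,0,0,0,0],[1,0,0,0,0],[1,0,0,0,0]]'
cat >> h.py <<'E'
def cloud():
    T=tool();im,d=env.get_image("wrist");cc=env.get_calibration("wrist");M=T@cc["tool_from_camera"]
    v,u=np.mgrid[:400,:640]
    p=np.stack([(u-cc["cx"])/cc["fx"]*d,(v-cc["cy"])/cc["fy"]*d,d],-1)@M[:3,:3].T+M[:3,3]
    return T,im,d,p
E
python3 - <<'E'
from h import *
import cv2
T,im,d,p=cloud();print(T[:3,3]);cv2.imwrite("pics/w11.png",im)
for z0,z1 in ((.01,.016),(.016,.025)):
    q=p[(d>0)&(np.hypot(p[...,0]-.478,p[...,1]+.249)<.04)&(p[...,2]>z0)&(p[...,2]<z1)]
    print(len(q),cv2.minEnclosingCircle(q[:,:2].astype(np.float32)*1000))
E
```

```text
time_s: 37.6
tool_pos: [0.4205, 0.1503, 0.1638]
tool_rot: [-0.0, -0.101, 0.995, 0.0]
wrist_force: [-0.2, 0.1, 0.3]
opening: 0.085
grip_force: 0.0
time_s: 38.6
tool_pos: [0.4221, -0.2512, 0.1636]
tool_rot: [-0.0, -0.102, 0.995, 0.0]
wrist_force: [0.4, 0.1, -0.0]
opening: 0.0852
grip_force: 0.0
time_s: 39.6
tool_pos: [0.479, -0.2494, 0.1645]
tool_rot: [0.0, -0.101, 0.995, -0.0]
wrist_force: [-0.4, 0.5, -0.3]
opening: 0.085
grip_force: 0.0
[ 0.479  -0.2494  0.1645]
1412 ((478.4510803222656, -249.4221954345703), 29.6405029296875)
711 ((478.2966003417969, -248.85000610351562), 26.026575088500977)
```

```bash
python3 -m inch '[[1,0.0005,0,0.05,0],[1,0,0,0.05,0],[1,0,0,0.032,0],[1,0,0,0.02,0],[1,0,0,0,0],[1,0,0,0,0],[0,0,0,0,0],[0,0,0,0,0]]' 60
python3 -m inch '[[0,0,0,0,0],[0,0,0,0,0],[0,0,0,0,0],[0,0,0,0,0],[0,0,0,0,0],[0,0,0,0,0],[0,0,0,0,0],[0,0,0,0,0]]'
```

```text
time_s: 40.65
tool_pos: [0.4797, -0.25, 0.0145]
tool_rot: [0.001, -0.101, 0.995, -0.001]
wrist_force: [-1.0, -0.3, 2.8]
opening: 0.054
grip_force: 62.7
time_s: 41.65
tool_pos: [0.4796, -0.2499, 0.0145]
tool_rot: [0.001, -0.101, 0.995, -0.001]
wrist_force: [-1.0, 1.6, 6.2]
opening: 0.054
grip_force: 61.6
```

```bash
python3 -m inch '[[0,0,0,-0.01,0],[0,0,0,-0.02,0],[0,0,0,-0.04,0],[0,0,0,-0.04,0],[0,0,0,-0.03,0],[0,0,0,0,0],[0,0,0,0,0],[0,0,0,0,0]]'
python3 - <<'E'
from h import *
import cv2
T,im,d,p=cloud();print(T[:3,3]);cv2.imwrite("pics/w12.png",im)
t=(p-T[:3,3])@T[:3,:3]
b=im.astype(int);m=(d>.05)&(d<.16)&(abs(t[...,1])<.026)&(abs(t[...,0])<.04)&(im.min(2)>120)
q=t[m];print(len(q),np.percentile(q[:,2],[1,5,50,95]))
print(np.histogram(q[:,2],bins=np.arange(-.014,.02,.002)))
print(q[:,:2].min(0),q[:,:2].max(0))
E
```

```text
time_s: 42.65
tool_pos: [0.478, -0.249, 0.1501]
tool_rot: [-0.001, -0.101, 0.995, 0.001]
wrist_force: [-0.5, 0.5, -2.2]
opening: 0.0537
grip_force: 63.6
[ 0.478  -0.249   0.1501]
5514 [-0.0066 -0.0061  0.0003  0.0018]
(array([   0,    0,    0,  312, 1896,   26,  184, 2945,  136,    0,    0,
          0,    0,    1,    1,    0]), array([-0.014, -0.012, -0.01 , -0.008, -0.006, -0.004, -0.002,  0.   ,
        0.002,  0.004,  0.006,  0.008,  0.01 ,  0.012,  0.014,  0.016,
        0.018]))
[-0.0277 -0.026 ] [0.0297 0.026 ]
```

View pics/w12.png

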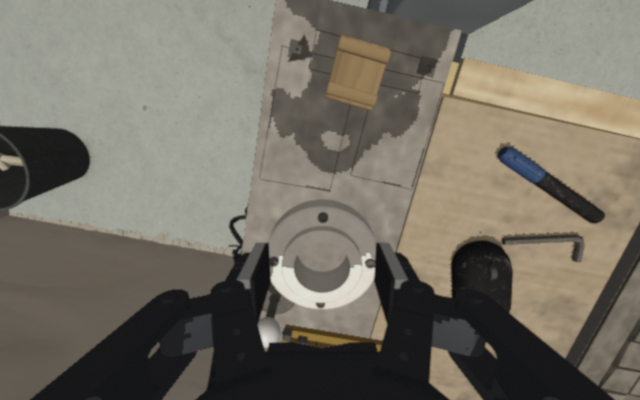

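Cover is held level and centred (boss near (322,268)). I carry it to the spigot stand.

```bash
python3 -m inch '[[0,0.0275,0.0103,0,0],[0,0.0275,0.0103,0,0],[0,-0.0054,0.0518,0,0],[0,-0.0054,0.0518,0,0],[0,-0.0054,0.0518,0,0],[0,-0.0054,0.0518,0,0],[0,-0.0054,0.0518,0,0],[0,-0.0054,0.0518,0,0]]'
python3 -m inch '[[0,-0.0054,0.0518,0,0],[0,-0.0054,0.0518,0,0],[0,-0.0054,0.0518,0,0],[0,-0.0054,0.0518,0,0],[0,0,0,0,0],[0,0,0,0,0],[0,0,0,0,0],[0,0,0,0,0]]'
python3 - <<'E'
from h import *
T,im,d,p=cloud();print(T[:3,3])
t=(p-T[:3,3])@T[:3,:3]
m=(d>.05)&(d<.16)&(abs(t[...,1])<.026)&(abs(t[...,0])<.04)&(t[...,2]<.004)&(im.min(2)>90)
q=t[m];f=q[abs(q[:,1])<.003];print(f[:,0].min(),f[:,0].max())
E
```

```text
time_s: 43.7
tool_pos: [0.3891, 0.0721, 0.1514]
tool_rot: [-0.0, -0.101, 0.995, -0.0]
wrist_force: [0.7, -0.1, -2.2]
opening: 0.0535
grip_force: 63.8
time_s: 44.7
tool_pos: [0.3696, 0.277, 0.1523]
tool_rot: [0.0, -0.1, 0.995, -0.0]
wrist_force: [-0.0, -0.4, -1.7]
opening: 0.0537
grip_force: 63.9
[0.3696 0.277  0.1523]
-0.027265414452519576 0.030718031814024386
```

```bash
python3 -m inch '[[0,-0.0009,0.001,0.04,0],[0,0,0,0.03,0],[0,0,0,0.025,0],[0,0,0,0.012,0],[0,0,0,0.006,0],[0,0,0,0.002,0],[0,0,0,0,0],[0,0,0,0,0]]'
```

```text
time_s: 45.75
tool_pos: [0.3704, 0.2793, 0.0381]
tool_rot: [0.001, -0.101, 0.995, 0.0]
wrist_force: [-0.3, 0.8, -1.4]
opening: 0.0535
grip_force: 63.9
```

```bash
python3 -m inch '[[0,0,-0.001,0.003,0],[0,0,0,0.002,0],[0,0,0,0.001,0],[0,0,0,0.001,0],[0,0,0,0.001,0],[0,0,0,0,0],[0,0,0,0,0],[0,0,0,0,0]]'
```

```text
time_s: 46.75
tool_pos: [0.3704, 0.2782, 0.0308]
tool_rot: [0.0, -0.101, 0.995, 0.0]
wrist_force: [-4.1, -3.0, 7.0]
opening: 0.0538
grip_force: 65.3
```

Contact at the expected height (0.031). I release, lift and check the placing.

```bash
python3 -m inch '[[0.85,0,0,0,0],[0.85,0,0,0,0],[1,0,0,0,0],[1,0,0,0,0],[1,0,0,0,0],[1,0,0,-0.02,0],[1,0,0,-0.05,0],[1,0,0,-0.06,0]]'
python3 -m inch '[[1,0,0,-0.05,0],[1,-0.02,0,0,0],[1,0,0,0,0],[1,0,0,0,0],[1,0,0,0,0],[1,0,0,0,0],[1,0,0,0,0],[1,0,0,0,0]]'
python3 - <<'E'
from h import *
import cv2
T,im,d,p=cloud();print(T[:3,3]);cv2.imwrite("pics/w13.png",im)
q=p[(d>0)&(np.hypot(p[...,0]-.369,p[...,1]-.278)<.04)&(p[...,2]>.024)&(p[...,2]<.045)]
print(len(q),cv2.minEnclosingCircle(q[:,:2].astype(np.float32)*1000),np.histogram(q[:,2],bins=np.arange(.024,.046,.002)))
a=q[q[:,2]<.032];A=np.c_[a[:,:2]-a[:,:2].mean(0),np.ones(len(a))];print(np.linalg.lstsq(A,a[:,2],rcond=None)[0])
E
```

```text
time_s: 47.75
tool_pos: [0.3694, 0.2776, 0.1594]
tool_rot: [-0.001, -0.101, 0.995, -0.001]
wrist_force: [1.1, 1.1, 0.3]
opening: 0.0854
grip_force: 0.0
time_s: 48.75
tool_pos: [0.3897, 0.2821, 0.2093]
tool_rot: [0.0, -0.101, 0.995, -0.0]
wrist_force: [-0.6, -0.4, -0.4]
opening: 0.0854
grip_force: 0.0
[0.3897 0.2821 0.2093]
2136 ((369.7210388183594, 277.6463623046875), 29.509193420410156) (array([ 96, 101, 771, 532,  47, 204, 381,   4,   0,   0]), array([0.024, 0.026, 0.028, 0.03 , 0.032, 0.034, 0.036, 0.038, 0.04 ,
       0.042, 0.044]))
[-0.0004  0.0028  0.0293]
```

View pics/w13.png

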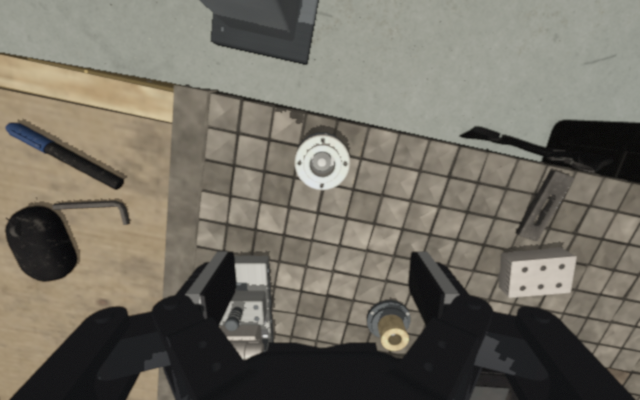

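The cover (322,163) is flat on the spigot stand with the spigot showing in its bore, and the bush (395,338) is on the pin. All measured positions are within limits, so I'm handing it in.

```bash
python3 -c "
from bench import env
print(env.sign_off())"
```

```text
the job is handed in; nothing more can be done
None
```

The job is handed in, though sign-off returned no verdict: the V-block is clamped groove up, the shaft is centred in the groove, the cover and bush are flat on their stands, and the sphere was not touched.

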